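Blank reading and jar reading with a humidity probe

TASK

Take the humidity probe (thin steel rod under a square block handle) by its handle out of the white rack, hold its tip well down inside the open empty beaker for a second for the blank reading, and lift it out again. Then lower the rod through the guide collar in the lid of the seed jar, without touching the jar or its collar, until the tip is about half way down inside the jar. Finish while still holding it there, upright, still and centred in the bore; leave the jar, the beaker and everything else standing where they are.

Things in the scene. Friction and masses are not known exactly. Their poses are not given: they have to be found in the camera images.
- probe: humidity probe, 120 g, hanging upright in one of the rack's two holes: steel rod 8 mm in diameter and 110 mm long below a grey plastic block handle 26 x 26 mm and 56 mm high (166 mm overall). Origin at the centre of the rod's tip; z runs up along the rod to the handle; x and y are square to the handle's flat faces. To take it out, lift it straight up by at least 120 mm. The tube hangs 70 mm away along the probe's y axis (either side), so pinch the faces that look along x
- probe_neck (a point): on the probe's axis at the underside of its handle, 110 mm above the tip
- probe_grip (a point): centre of the probe's handle, 138 mm above the tip
- rack: white plastic rack fixed to the bench, 60 x 160 mm, with a top plate at 120 mm height that has two 18 mm holes 70 mm apart along its y axis (at y = -35 and +35 mm); origin at the underside's centre. The probe hangs by its handle in one hole (tip 10 mm above the bench), the tube in the other
- jar: the seed jar: glass, 70 mm across, loose (about 0.45 kg), with a green lid that carries a raised round collar, 42 mm across, with a through bore 20 mm in diameter and 26 mm long on the jar's axis; collar top 112 mm, lid top 98 mm, lid underside 86 mm, inner floor 5 mm above its underside. Origin at the underside's centre, z up
- jar_bore (a point): centre of the bore's mouth at the collar's top, 112 mm above the jar's underside. With the tip half way down inside the jar, the tip is 66 mm below this point
- beaker: open empty glass beaker, 68 mm across, 75 mm high, wall 3 mm, floor 4 mm, loose; origin at the underside's centre, z up
- beaker_rim (a point): centre of the beaker's mouth, 75 mm above its underside
- tube: stoppered glass test tube hanging in the rack's other hole: 15 mm tube, round black rubber stopper 27 mm across whose top stands 134 mm above the bench; origin at the tube's foot. Not to be touched
- jar_plain_a: glass jar with a plain closed green lid (no collar), 74 mm across, 98 mm high, a bystander standing among the task's things; origin at its underside
- jar_plain_b: second glass jar with a plain closed green lid, 74 mm across, 98 mm high, a bystander; origin at its underside
- bottle: small amber bottle, 54 mm across, 120 mm high, a bystander; origin at its underside
- petri: flat clear dish, 70 mm across, 15 mm high, a bystander; origin at its underside
- vial: small capped glass vial, 26 mm across, 50 mm high, a bystander; origin at its underside
- spoon: steel weighing spoon lying flat, 150 mm long, a bystander
- stopper: small cork stopper, 28 mm across, 24 mm high, a bystander; origin at its underside
Not all that is in view belongs to the job. Several things have the shape of the probe; the one meant has the colours described above.

How it is judged (in metres and radians):
On the way, in this order (a step that is already met when the one before it is completed fails the run):
1. the held probe's tip is inside the beaker, at least 15 mm below its rim, for half a second (contact force between the fingers and probe above 0.5 N and z of probe in the frame of beaker_rim below -0.015 m and horizontal distance between probe and beaker_rim below 0.031 m), for 0.5 s.
2. the tip is lifted out above the beaker's rim (contact force between the fingers and probe above 0.5 N and z of probe in the frame of beaker_rim above 0.003 m), for 0.05 s.
3. the tip has entered the bore of the jar's collar (contact force between the fingers and probe above 0.5 N and z of probe in the frame of jar_bore below -0.005 m and horizontal distance between probe and jar_bore below 0.008 m), for 0.05 s.
At the end, for the whole second after the job is handed in: the gripper holds the probe at rest; tip and handle underside both within 4 mm (sideways) of the bore's axis; the tip 48 to 86 mm below the collar's top (about half way down the jar); no contact with the jar (under 0.2 N); jar and beaker upright, and the bystanders within 30 mm of where they were (contact force between the fingers and probe above 0.5 N and horizontal distance between each of probe, probe_neck and jar_bore below 0.004 m and z of probe in the frame of jar_bore between -0.086 and -0.048 m and linear speed of probe below 0.02 m/s and contact force between probe and jar below 0.2 N and angle between each of jar, beaker's own z axis and vertical below 0.05 rad and distance of each of tube, jar_plain_a, jar_plain_b, bottle, petri, vial, spoon, stopper from where it was at the start of the episode below 0.03 m); the arm keeps its last pose, push and grip.
It fails at once if the probe touches the jar, its collar or lid (over 0.2 N) (contact force between probe and jar above 0.2 N).
It fails at once if the jar is moved by more than 10 mm (distance of jar from where it was at the start of the episode above 0.01 m).
It fails at once if the beaker is moved by more than 20 mm or tipped (distance of beaker from where it was at the start of the episode above 0.02 m or angle between beaker's own z axis and vertical above 0.25 rad).
It fails at once if a bystander is moved by more than 30 mm (distance of any of tube, jar_plain_a, jar_plain_b, bottle, petri, vial, spoon, stopper from where it was at the start of the episode above 0.03 m).
It also fails if it takes over 51 s, if anything falls off the work surface, if the arm or the gripper's body presses on something with over 40 N, if the wrist force passes 120 N, or if a joint passes its speed limit or range.

ROBOT

A 6-joint arm with a two-finger parallel gripper is mounted at the origin on the work surface. World frame = base frame: x ahead of the robot, y to its left, z up, the work surface at z = 0. Lengths are in mm, angles in rad, forces in N, time in s.
With the tool pointing down it reaches from about 400 to 925 mm from the base axis. Payload 12.5 kg.
Tool frame: the origin (TCP) lies midway between the tips of the shut fingers; the grasp point (between the pads) lies env.grasp_offset behind it (env.grasp_offset is the distance from the TCP to the grasp point, in mm); x points along the fingers, y is the direction in which the jaws open and shut, and the axes are right-handed (so a half turn about x gives the same grasp; the last joint's range is limited). The gripper opens to 95 mm and grips with 3 to 60 N. Pads are 20 mm wide; open, the fingers measure 119 mm over their backs; the gripper's body (75 mm by 180 mm) begins 59 mm behind the grasp point.
Start: joints at [-1.35, 0.491, 1.559, -0, 1.092, -0.106], TCP at [200.657, -591.932, 214.661] pointing down, gripper open.
Joint ranges: [-3.1, 3.1], [-0.84, 2.19], [0.05, 2.79], [-1.13, 4.28], [0.06, 2.93], [-2.69, 2.69]. Speed limits (rad/s): [2.22, 2.22, 2.79, 3.14, 3.14, 3.14].

INTERFACE

Orientations are given as [roll, pitch, yaw] about the fixed x, y, z axes, in that order (R = Rz(yaw) Ry(pitch) Rx(roll)).
In Python, from cell import env gives the robot as it stands.
- The arm moves only by the tool apply_moves, never from a script. Its arguments are lists of equal length, an entry for each row: "offset": the shift along the world's x, y, z in units of 25 mm (1.0 is 25 mm), a list of three; "yaw": the turn about the world's z in units of 6 degrees (1.0 is 6 degrees); "jaw": the closure, from -1 (fully open) to 1 (shut), so that 0 is half open. A call has 1 to 20 rows; each row is the pose to reach, as a shift and turn from the pose measured when the call began; what a row does not reach only later rows make up. A row lasts 1/8 s, in which the tool goes at most 62.5 mm and 10.7 degrees, less where a joint would pass 70% of its speed; a pose out of reach is approached as far as the arm can. A call with a gripper value outside its range is refused whole. The fingers move at their own pace and stop on an object; the grip force is fixed at half the most. Time passes only in rows, so rows that repeat a pose let the fingers close. It gives the time, the measured TCP pose, the force and the opening at its end, in the units of the state.
- env.state(): the state, without advancing time (a new reading comes with each control period).
- env.read_camera(name): name is "side" or "top" or "wrist"; returns a dict with "frame" (400x640x3 uint8, red, green, blue), "fx", "fy", "cx", "cy" (pixels), "distortion" ([k1, k2, p1, p2, k3] as OpenCV has them; the pictures are not rectified), "xyz" and "rotation" of the camera in the world; the wrist camera has in their place "hand_eye" (4x4, takes a point from camera to tool coordinates, whose origin is the TCP and whose axes are the tool frame's). Camera axes: x right, y down, z forward; pixel columns grow to the right and rows downward; lengths in mm; the calibration is good to about 2 mm. A picture is of the moment at which its call begins: read the wrist's pose just before it. There is no depth.
- env.job_done(): hands the job in, once; it reports no verdict.
The state is a dict: "t": time; "joints": joint angles; "qvel": joint speeds; "tau": joint torques, N m; "eef_pos": TCP position; "tcp_rot": TCP orientation; "ft_force": force on the tool from outside, world axes, zero at the start; "moment": the same for the moment, N m; "opening": opening from 0.0 (shut) to 1.0 (fully open).
Only numpy, scipy, OpenCV 4.12 (cv2) and the standard library are available. Lean on these libraries where they do the work, as an engineer would, in place of code of your own. Each camera call takes 0.05 s, during which the arm holds its last target.

## Working session

There is one attempt and no reset: what is moved stays moved. The work goes in short steps, Python scripts to look and compute and a tool call to move; the robot and the scene stay as the last step left them, time stands still between calls to the robot, and variables do not carry over. Pictures are saved under pics/ and viewed, and the job is handed in when it is done.

Besides the shell and the picture viewer there is one more tool, called after "Emit:" by a JSON object that holds its "fn" and its "kwargs", one argument or row to a line. apply_moves: Moves the arm, as the interface text tells. Its arguments: {"type":"object","properties":{"offset":{"type":"array"},"yaw":{"type":"array"},"jaw":{"type":"array"}},"required":["offset","yaw","jaw"]}

```bash
ls; mkdir -p pics; cat > h.py <<'E'
import numpy as np, cv2, pickle, sys
from scipy.spatial.transform import Rotation as R
from cell import env
def cam(name):
    s=env.state(); c=env.read_camera(name); c['state']=s
    if 'hand_eye' in c and c.get('hand_eye') is not None:
        T=np.eye(4); T[:3,:3]=R.from_euler('xyz',s['tcp_rot']).as_matrix(); T[:3,3]=s['eef_pos']
        W=T@np.array(c['hand_eye']); c['xyz']=W[:3,3]; c['rotation']=W[:3,:3]
    c['K']=np.array([[c['fx'],0,c['cx']],[0,c['fy'],c['cy']],[0,0,1.]])
    return c
def save(c,fn): cv2.imwrite(fn,cv2.cvtColor(c['frame'],cv2.COLOR_RGB2BGR)); pickle.dump({k:v for k,v in c.items()},open(fn.replace('.png','.pkl'),'wb'))
def load(fn): return pickle.load(open(fn,'rb'))
def Rm(c):
    r=np.array(c['rotation']); return r if r.shape==(3,3) else R.from_euler('xyz',r).as_matrix()
def onplane(c,px,z):
    u=cv2.undistortPoints(np.array(px,float).reshape(-1,1,2),c['K'],np.array(c['distortion'],float)).reshape(-1,2)
    d=np.c_[u,np.ones(len(u))]@Rm(c).T; o=np.array(c['xyz']); 
    return o+d*((z-o[2])/d[:,2])[:,None]
def proj(c,P):
    r=Rm(c).T; t=-r@np.array(c['xyz'])
    return cv2.projectPoints(np.array(P,float).reshape(-1,1,3),cv2.Rodrigues(r)[0],t,c['K'],np.array(c['distortion'],float))[0].reshape(-1,2)
E
python3 - <<'E'
from h import *
print(env.state(), env.grasp_offset)
for n in ['top','side','wrist']:
    c=cam(n); save(c,f'pics/{n}0.png'); print(n,c['xyz'],np.array(c['rotation']).round(3).tolist(),c['K'].tolist(),c['distortion'])
E
```

```text
pics
{'t': 0.0, 'joints': array([-1.34962952e+00,  4.91571461e-01,  1.55948917e+00, -2.28111901e-05,
        1.09169958e+00, -1.05571204e-01]), 'qvel': array([-0.00035131, -0.00124951,  0.00039995,  0.00020669, -0.00040642,
       -0.000692  ]), 'tau': array([-8.49494591e-04, -6.12652588e+01, -2.58179158e+01,  6.91869110e-02,
        4.82787704e-02, -1.24892977e-04]), 'eef_pos': array([ 200.57215768, -591.66360121,  214.04068213]), 'tcp_rot': array([-1.65904181,  1.5696286 ,  1.80929938]), 'ft_force': array([-0.51297367, -0.44104762, -0.01001254]), 'moment': array([-0.00286982,  0.02629214,  0.02645459]), 'opening': 1.0012201020387392} 18.8
top [404.99365431  10.55995913 980.54438051] [-2.978, 0.009, -1.575] [[371.1313752158042, 0.0, 322.696084413045], [0.0, 371.1313752158042, 201.80650773642782], [0.0, 0.0, 1.0]] [-0.08660728  0.          0.          0.          0.        ]
side [451.53493471 645.749942   603.04311333] [-2.233, 0.021, -3.031] [[392.73119466921264, 0.0, 324.86802022082816], [0.0, 392.73119466921264, 202.12867344206057], [0.0, 0.0, 1.0]] [-0.01565798  0.          0.          0.          0.        ]
wrist [ 277.07916442 -566.77429726  384.70628086] [[0.321, -0.908, -0.27], [-0.947, -0.308, -0.092], [0.001, 0.285, -0.959]] [[308.44658010440384, 0.0, 318.95332573913487], [0.0, 308.44658010440384, 200.80189898032228], [0.0, 0.0, 1.0]] [-0.00696771  0.          0.          0.          0.        ]
```

View pics/top0.png

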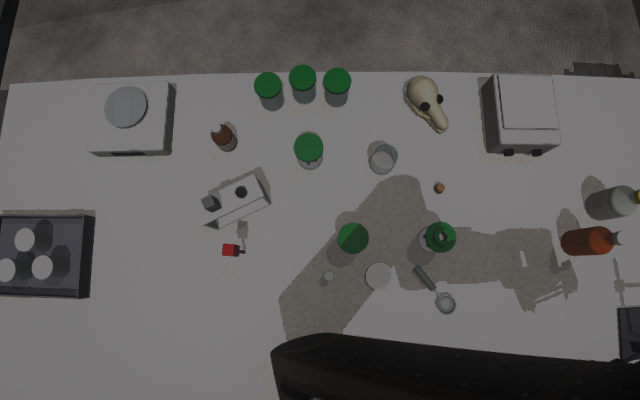

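View pics/side0.png

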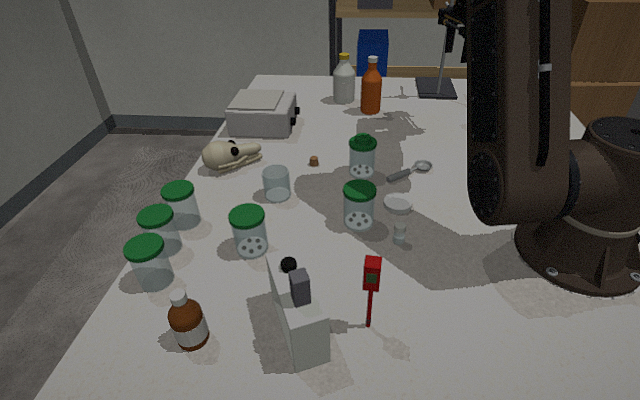

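View pics/wrist0.png

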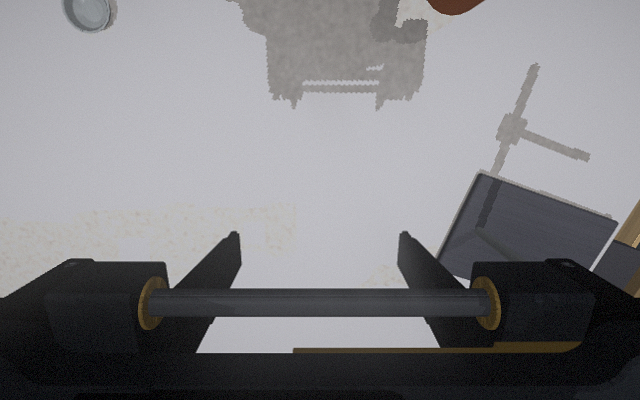

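The top view shows the grey-handled probe in the white rack at about (211,203), with the black stopper at (241,191). The red look-alike is at (232,250). The beaker is at (382,158) and the collared jar at (440,237). I'll check these in close crops.

```bash
python3 - <<'E'
from h import *
t=cv2.imread('pics/top0.png'); s=cv2.imread('pics/side0.png')
def crop(im,x,y,w,h): return cv2.resize(im[y:y+h,x:x+w],(400,300),interpolation=cv2.INTER_CUBIC)
a=np.vstack([np.hstack([crop(t,190,165,100,75),crop(t,350,130,80,60)]),np.hstack([crop(t,405,205,80,60),crop(s,250,240,120,90)])])
cv2.imwrite('pics/crops0.png',a)
E
```

```text
(no output)
```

View pics/crops0.png

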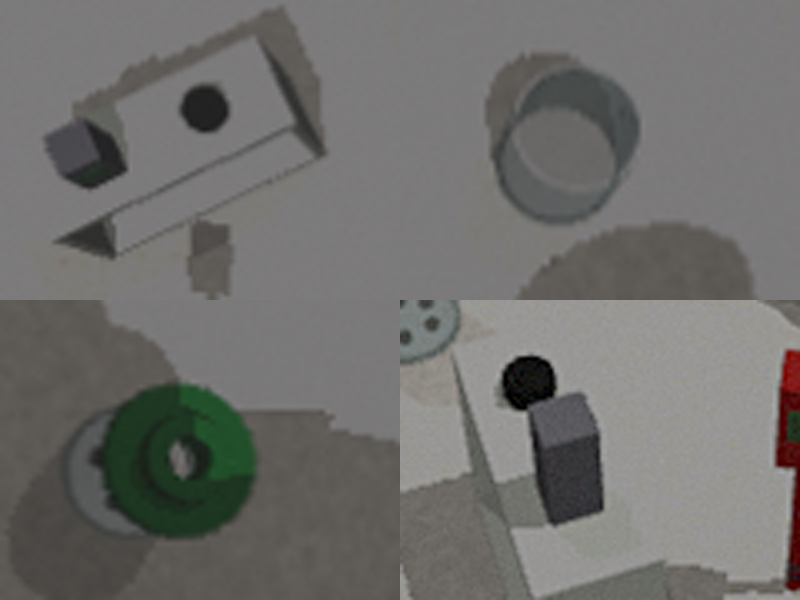

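```bash
cat > ov.py <<'E'
from h import *
def circ(x,y,z,r,n=60):
    a=np.linspace(0,2*np.pi,n); return np.c_[x+r*np.cos(a),y+r*np.sin(a),np.full(n,z)]
def box(x,y,z0,z1,yaw,lx,ly):
    q=np.array([[1,1],[1,-1],[-1,-1],[-1,1],[1,1]])*[lx/2,ly/2]; c,s=np.cos(yaw),np.sin(yaw); q=q@np.array([[c,s],[-s,c]])
    return [np.c_[q+[x,y],np.full(5,z)] for z in (z0,z1)]
def draw(c,im,curves,x,y,w,h,W=400,H=300):
    out=cv2.resize(im[y:y+h,x:x+w],(W,H),interpolation=cv2.INTER_CUBIC); f=W/w
    for P,col in curves:
        p=(proj(c,P)-[x,y]+.5)*f-.5
        cv2.polylines(out,[np.round(p).astype(int)],False,col,1)
    return out
E
python3 - <<'E'
from ov import *
t=load('pics/top0.pkl'); s=load('pics/side0.pkl')
print('probe',onplane(t,[[208,201]],176),onplane(s,[[297,271]],176))
print('stopper',onplane(t,[[241,191.5]],134),onplane(s,[[289,264]],134))
print('bore',onplane(t,[[441,237]],112),onplane(s,[[362.5,140]],112))
print('beaker',onplane(t,[[385,156.]],75),onplane(s,[[276,172]],75))
E
```

```text
probe [[541.3484209  272.20108002 176.        ]] [[543.1011732  266.67200434 176.        ]]
stopper [[570.52251865 208.43443418 134.        ]] [[567.55572587 215.67660932 134.        ]]
bore [[ 463.13307002 -260.07077474  112.        ]] [[ 464.05531075 -242.89308087  112.        ]]
beaker [[ 671.31768318 -140.11733276   75.        ]] [[ 669.13338112 -135.25629714   75.        ]]
```

```bash
python3 - <<'E'
from ov import *
t=load('pics/top0.pkl'); s=load('pics/side0.pkl')
Y=(0,255,255);G=(255,0,255);B=(255,200,0)
px,py,yw=542,271,np.arctan2(-63.8,29.2)-np.pi/2
print(np.degrees(yw))
ph=box(px,py,120,176,yw,26,26)
d=np.array([29.2,-63.8])/70.1; tc=np.array([px,py])+70*d; rc=np.array([px,py])+35*d
curves=[(p,Y) for p in ph]+[(p,B) for p in box(*rc,0,120,yw,60,160)]+[(circ(*tc,134,13.5),G)]
bx,by=670,-139; jx,jy=463.5,-255
curves+=[(circ(bx,by,75,34),Y),(circ(bx,by,4,31),G),(circ(jx,jy,98,35),Y),(circ(jx,jy,112,21),G),(circ(jx,jy,112,10),Y),(circ(jx,jy,0,35),B)]
ti=cv2.imread('pics/top0.png'); si=cv2.imread('pics/side0.png')
a=np.vstack([np.hstack([draw(t,ti,curves,190,165,100,75),draw(t,ti,curves,350,130,80,60)]),np.hstack([draw(t,ti,curves,405,205,80,60),draw(s,si,curves,250,240,120,90)])])
cv2.imwrite('pics/ov0.png',a)
a=np.hstack([draw(s,si,curves,320,120,80,60),draw(s,si,curves,240,150,80,60)])
cv2.imwrite('pics/ov0s.png',a)
E
```

```text
-155.4073657763214
```

View pics/ov0.png

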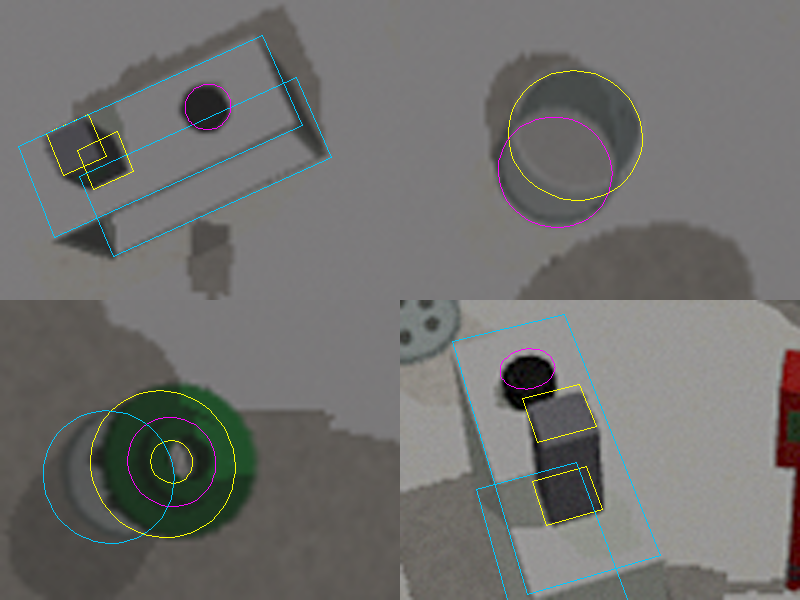

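View pics/ov0s.png

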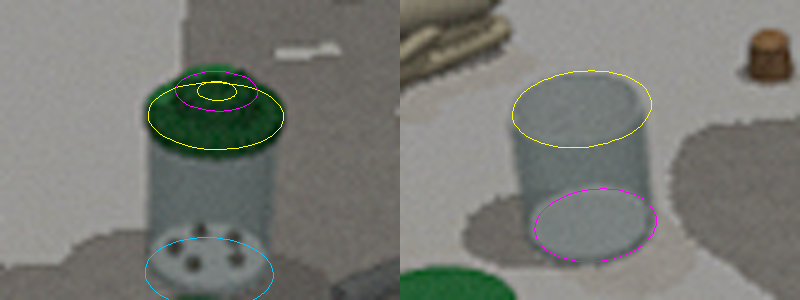

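```bash
python3 - <<'E'
from h import *
s=env.state(); M=R.from_euler('xyz',s['tcp_rot']).as_matrix(); print(M.round(3))
print('jaw dir deg',np.degrees(np.arctan2(M[1,1],M[0,1])),'q1',np.degrees(s['joints'][0]),'q6',np.degrees(s['joints'][5]))
w=load('pics/wrist0.pkl'); print('TCP px',proj(w,[s['eef_pos'],s['eef_pos']+M[:,0]*100]))
print(np.array(w['hand_eye']).round(3))
E
```

```text
[[-0.     0.321 -0.947]
 [ 0.001 -0.947 -0.321]
 [-1.    -0.001 -0.   ]]
jaw dir deg -71.27310916771015 q1 -77.32515110867062 q6 -6.051707585544482
TCP px [[317.22380603 247.95700394]
 [317.65076993 200.79276145]]
[[-2.00000e-03 -2.85000e-01  9.59000e-01 -1.70572e+02]
 [ 1.00000e+00 -0.00000e+00  2.00000e-03  7.78000e-01]
 [-0.00000e+00  9.59000e-01  2.85000e-01 -8.04440e+01]
 [ 0.00000e+00  0.00000e+00  0.00000e+00  1.00000e+00]]
```

Emit:
{"fn": "apply_moves", "kwargs": {
  "offset": [
    [0,0,1],
    [0.8,1,1.8],
    [1.6,2,1.8],
    [2.4,3,1.8],
    [3.2,4,1.8],
    [4.2,5.2,1.8],
    [5.2,6.5,1.8],
    [6.2,7.8,1.8],
    [7.2,9.1,1.8],
    [8.2,10.4,1.8],
    [9.2,11.7,1.8],
    [10,12.7,1.8],
    [10.5,13.2,1.8],
    [10.5,13.2,1.8],
    [10.5,13.2,1.8],
    [10.5,13.2,1.8]
  ],
  "yaw": [0,1,2.4,3.8,5.2,6.6,8,9.4,10.8,12.2,13.6,15,16,16,16,16],
  "jaw": [-1,-1,-1,-1,-1,-1,-1,-1,-1,-1,-1,-1,-1,-1,-1,-1]
}}

```text
t: 2.15
eef_pos: [462.6, -262.4, 259.2]
tcp_rot: [-1.771, 1.57, -2.913]
ft_force: [0.8, 0.1, 0.5]
opening: 1.002
```

```bash
python3 - <<'E'
from ov import *
c=cam('wrist'); save(c,'pics/wrist1.png'); s=c['state']; print(s['t'],s['eef_pos'],s['tcp_rot'],s['qvel'].round(3),s['joints'])
E
```

```text
2.15 [ 462.61941123 -262.35522915  259.16410044] [-1.77113448  1.5698604  -2.91275376] [ 0.    -0.    -0.001  0.001  0.001 -0.006] [-6.39745268e-01  3.12903157e-01  1.72620623e+00 -8.00466379e-04
  1.10308791e+00 -1.06856121e+00]
```

View pics/wrist1.png

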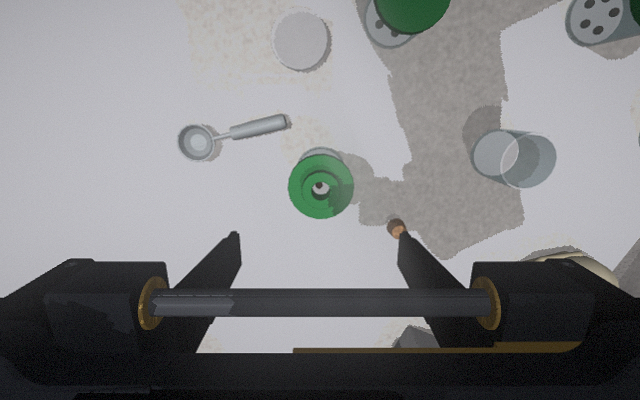

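```bash
python3 - <<'E'
from ov import *
c=load('pics/wrist1.pkl'); im=cv2.imread('pics/wrist1.png')
print('bore guess',onplane(c,[[320.5,187.5]],112), 'beaker', onplane(c,[[527,160]],75))
hsv=cv2.cvtColor(im,cv2.COLOR_BGR2HSV); m=((hsv[...,0]>50)&(hsv[...,0]<75)&(hsv[...,1]>120)).astype(np.uint8)
n,l,st,ce=cv2.connectedComponentsWithStats(m)
print([(st[i],ce[i]) for i in range(1,n) if st[i][4]>500])
Y=(0,255,255);G=(255,0,255);B=(255,200,0)
j=onplane(c,[[320.5,187.5]],112)[0,:2]; b=onplane(c,[[527,160]],75)[0,:2]
cur=[(circ(*j,98,35),Y),(circ(*j,112,21),G),(circ(*j,112,10),B),(circ(*j,86,10),B),(circ(*b,75,34),Y),(circ(*b,4,31),G)]
a=np.hstack([draw(c,im,[],280,142,80,80,400,400),draw(c,im,cur,280,142,80,80,400,400)]); cv2.imwrite('pics/o1.png',a)
cv2.imwrite('pics/o1b.png',np.hstack([draw(c,im,[],460,110,120,90),draw(c,im,cur,460,110,120,90)]))
E
```

```text
bore guess [[ 463.85077612 -262.19167234  112.        ]] beaker [[ 671.53082898 -141.15403082   75.        ]]
[(array([ 391,    0,   59,   32, 1125], dtype=int32), array([421.23822222,  11.32622222])), (array([ 289,  159,   43,   59, 1178], dtype=int32), array([305.63837012, 192.22750424]))]
```

View pics/o1.png

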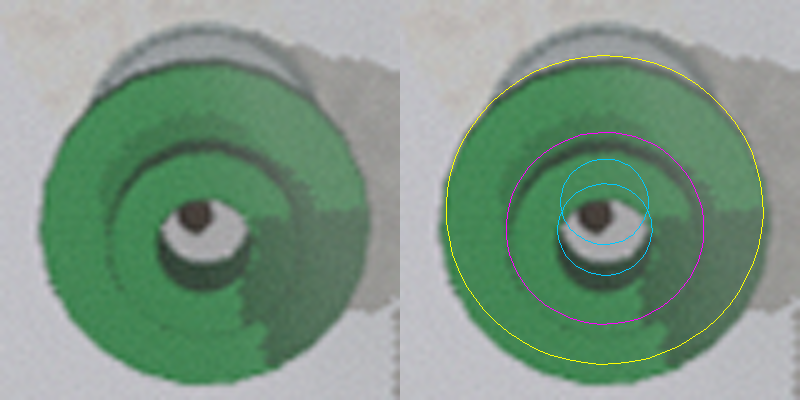

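View pics/o1b.png

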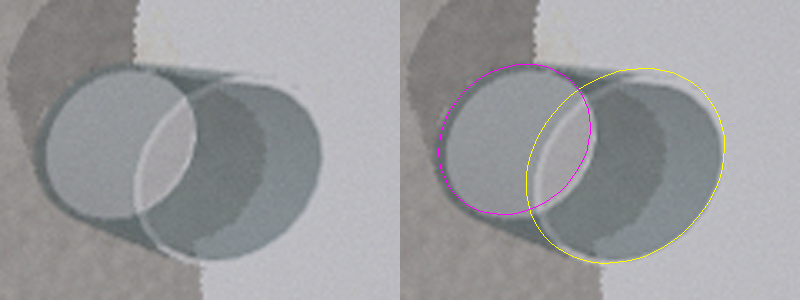

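```bash
python3 - <<'E'
from ov import *
c=load('pics/wrist1.pkl'); im=cv2.imread('pics/wrist1.png')
Y=(0,255,255);G=(255,0,255);B=(255,200,0)
j=onplane(c,[[320.2,190.5]],112)[0,:2]; b=onplane(c,[[525.5,161.5]],75)[0,:2]; print(j,b)
cur=[(circ(*j,98,36.5),Y),(circ(*j,112,21),G),(circ(*j,112,10),B),(circ(*j,86,10),B),(circ(*b,75,33),Y),(circ(*b,4,31),G)]
a=np.hstack([draw(c,im,cur,280,142,80,80,400,400),draw(c,im,cur,460,110,120,90,400,400)]); cv2.imwrite('pics/o2.png',a)
t=load('pics/top0.pkl');ti=cv2.imread('pics/top0.png');s=load('pics/side0.pkl');si=cv2.imread('pics/side0.png')
cv2.imwrite('pics/o2t.png',np.hstack([draw(t,ti,cur,405,205,80,60),draw(s,si,cur,320,120,80,60)]))
E
```

```text
[ 464.93542172 -265.31530842] [ 670.9749222  -143.33220086]
```

View pics/o2.png

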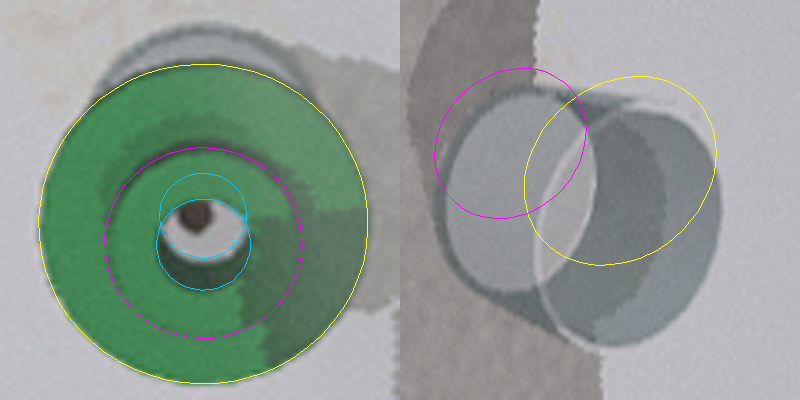

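View pics/o2t.png

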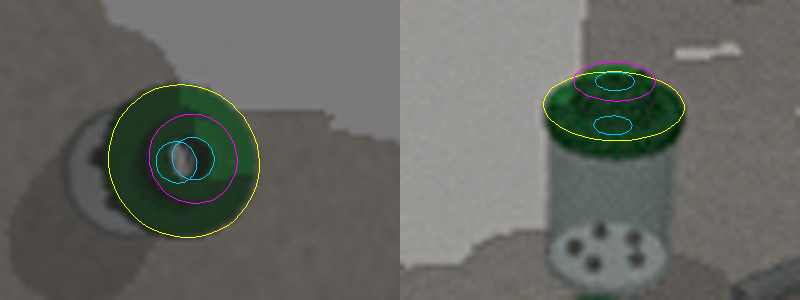

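Emit:
{"fn": "apply_moves", "kwargs": {
  "offset": [
    [0.2,1,0],
    [0.4,2.5,0],
    [0.7,4.5,0],
    [1,6.5,0],
    [1.3,8.5,0],
    [1.6,10.5,0],
    [1.9,12.5,0],
    [2.2,14.5,0],
    [2.5,16.5,0],
    [2.8,18.5,0],
    [3,20,0],
    [3.2,21,0],
    [3.2,21.3,0],
    [3.2,21.3,0],
    [3.2,21.3,0],
    [3.2,21.3,0]
  ],
  "yaw": [0,0,0,0,0,0,0,0,0,0,0,0,0,0,0,0],
  "jaw": [-1,-1,-1,-1,-1,-1,-1,-1,-1,-1,-1,-1,-1,-1,-1,-1]
}}

```text
t: 4.2
eef_pos: [542.8, 269.3, 259.4]
tcp_rot: [-1.611, 1.57, -2.753]
ft_force: [0.1, 0.4, 0.1]
opening: 0.999
```

```bash
python3 - <<'E'
from ov import *
c=cam('wrist'); save(c,'pics/wrist2.png'); s=c['state']; print(s['t'],s['eef_pos'],s['tcp_rot'],s['qvel'].round(3),s['joints'])
im=cv2.imread('pics/wrist2.png')
Y=(0,255,255);G=(255,0,255);B=(255,200,0)
px,py,yw=542,271,np.radians(-155.4); d=np.array([29.2,-63.8])/70.1; p=np.array([px,py])
cur=[(q,Y) for q in box(px,py,120,176,yw,26,26)]+[(circ(*(p+70*d),134,13.5),G)]+[(q,B) for q in box(*(p+35*d),0,120,yw,60,160)]
cv2.imwrite('pics/o3.png',draw(c,im,cur,0,0,640,400,640,400))
cv2.imwrite('pics/o3c.png',draw(c,im,cur,240,100,160,120,800,600))
E
```

```text
4.2 [542.78250411 269.32965827 259.42657065] [-1.61106689  1.57010699 -2.75341002] [ 0.005  0.001 -0.004  0.002  0.     0.   ] [ 3.51641834e-01  4.23419816e-01  1.54914095e+00 -2.73540545e-05
  1.16972077e+00 -7.68006773e-02]
```

View pics/o3.png

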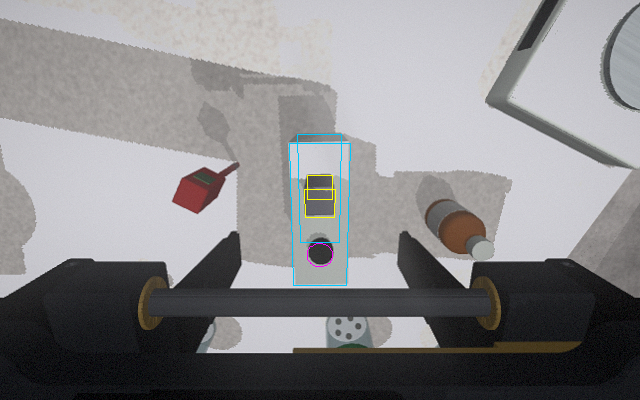

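View pics/o3c.png

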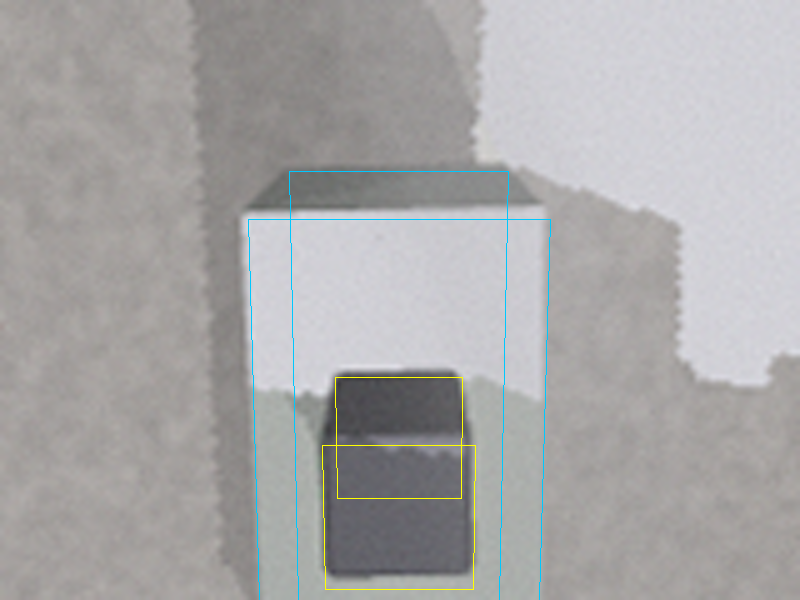

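The wrist view confirms the grey handle is centred between the fingers and square to the jaws, about 2 mm further out along the rack's y axis. The red look-alike at (205,190) and the bottle at (470,240) are clear of the fingers. Next I descend and grip.

Emit:
{"fn": "apply_moves", "kwargs": {
  "offset": [
    [-0.06,0.12,-0.5],
    [-0.06,0.12,-1.3],
    [-0.06,0.12,-2.2],
    [-0.06,0.12,-3.1],
    [-0.06,0.12,-4],
    [-0.06,0.12,-4.6],
    [-0.06,0.12,-4.9],
    [-0.06,0.12,-5],
    [-0.06,0.12,-5],
    [-0.06,0.12,-5],
    [-0.06,0.12,-5],
    [-0.06,0.12,-5],
    [-0.06,0.12,-5],
    [-0.06,0.12,-5],
    [-0.06,0.12,-5],
    [-0.06,0.12,-5]
  ],
  "yaw": [0,0,0,0,0,0,0,0,0,0,0,0,0,0,0,0],
  "jaw": [-1,-1,-1,-1,-1,-1,-1,-1,-1,0,0.2,0.35,0.5,0.6,0.8,0.8]
}}

```text
t: 6.25
eef_pos: [541.3, 272.5, 134.4]
tcp_rot: [-1.673, 1.57, -2.815]
ft_force: [-0.2, 0.5, -0.4]
opening: 0.318
```

```bash
python3 - <<'E'
from ov import *
c=cam('wrist'); save(c,'pics/wrist3.png'); c=cam('side'); save(c,'pics/side3.png');s=env.state(); print(s['t'],s['eef_pos'],s['opening'],s['ft_force'],s['moment'])
im=cv2.imread('pics/wrist3.png');si=cv2.imread('pics/side3.png')
cv2.imwrite('pics/o4.png',np.hstack([im[50:350,120:520],draw(c,si,[],240,200,200,150)]))
E
```

```text
6.35 [541.28214766 272.45879401 134.40153175] 0.27489383207607226 [ 0.7486422  -0.20502205 -0.70610555] [ 0.03433027 -0.11188328 -0.02920649]
```

View pics/o4.png

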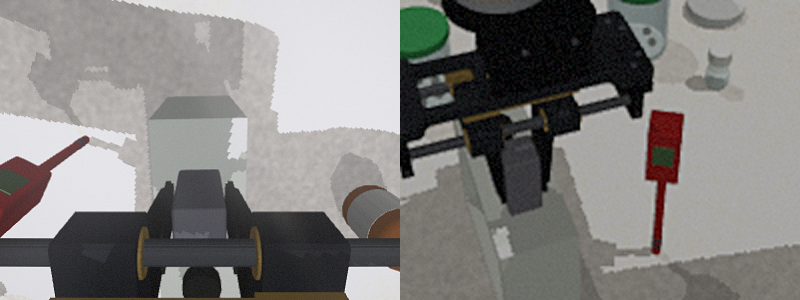

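Emit:
{"fn": "apply_moves", "kwargs": {
  "offset": [
    [0,0,0],
    [0,0,0],
    [0,0,0.2],
    [0,0,0.6],
    [0,0,1.2],
    [0,0,1.9],
    [0,0,2.7],
    [0,0,3.5],
    [0,0,4.3],
    [0,0,5],
    [0,0,5.5],
    [0,0,5.8],
    [0,0,5.8],
    [0,0,5.8],
    [0,0,5.8]
  ],
  "yaw": [0,0,0,0,0,0,0,0,0,0,0,0,0,0,0],
  "jaw": [1,1,1,1,1,1,1,1,1,1,1,1,1,1,1]
}}

```text
t: 8.22
eef_pos: [541.2, 272.4, 278.8]
tcp_rot: [-1.633, 1.569, -2.775]
ft_force: [0.2, 0.0, -1.1]
opening: 0.275
```

```bash
python3 - <<'E'
from ov import *
w=cam('wrist'); save(w,'pics/wrist4.png'); c=cam('side'); save(c,'pics/side4.png');s=env.state(); print(s['t'],s['eef_pos'],s['tcp_rot'],s['opening'],s['ft_force'],s['moment'])
im=cv2.imread('pics/wrist4.png');si=cv2.imread('pics/side4.png')
cv2.imwrite('pics/o5.png',np.hstack([im[50:350,120:520],draw(c,si,[],200,60,320,240)]))
E
```

```text
8.325 [541.20820992 272.44675792 278.98966504] [-1.60767229  1.56941557 -2.7498564 ] 0.2740575521399742 [ 0.68438971 -0.06735362 -1.89884043] [ 0.03851933 -0.16246021  0.01782182]
```

View pics/o5.png

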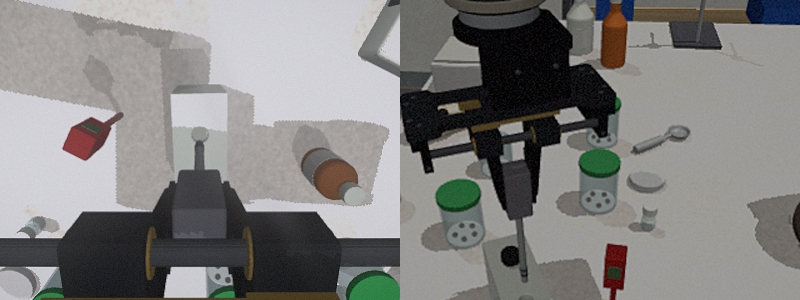

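```bash
cat > pr.py <<'E'
from ov import *
Y=(0,255,255);G=(255,0,255);B=(255,200,0)
# probe overlay, dxy: lateral of tip from TCP
def probecur(s,dx=0,dy=0,tz=124.5,yw=np.radians(24.6),tilt=(0,0)):
    e=np.array(s['eef_pos']); x,y=e[0]+dx,e[1]+dy; z=e[2]-tz
    tx,ty=x+tilt[0],y+tilt[1] # tip shift
    cur=[(q,Y) for q in box(x,y,z+110,z+166,yw,26,26)]
    cur+=[(circ(x,y,z+109,4,20),G),(circ(tx,ty,z,4,20),G),(np.array([[x,y,z+110],[tx,ty,z]]),B)]
    return cur
E
python3 - <<'E'
from pr import *
w=load('pics/wrist4.pkl');c=load('pics/side4.pkl')
im=cv2.imread('pics/wrist4.png');si=cv2.imread('pics/side4.png')
a=lambda c,i,cur,*k:draw(c,i,cur,*k)
k=(270,150,100,75); k2=(370,175,100,75)
cw=probecur(w['state']); cs=probecur(c['state'])
cv2.imwrite('pics/o6.png',np.vstack([np.hstack([a(w,im,[],*k),a(w,im,cw,*k)]),np.hstack([a(c,si,[],*k2),a(c,si,cs,*k2)])]))
E
```

```text
(no output)
```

View pics/o6.png

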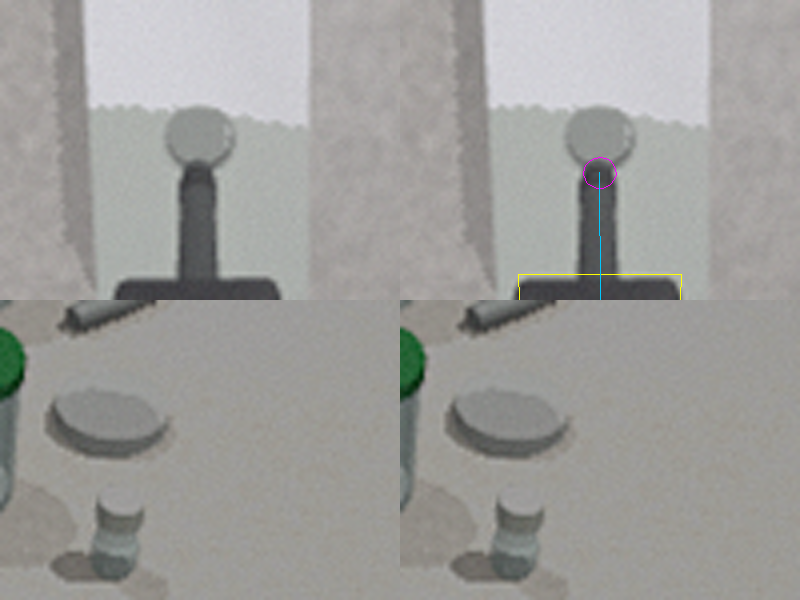

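Emit:
{"fn": "apply_moves", "kwargs": {
  "offset": [
    [0.2,-0.6,0],
    [0.5,-1.7,0],
    [1,-3.2,0],
    [1.5,-4.8,0],
    [2,-6.4,0],
    [2.5,-8,0],
    [3,-9.6,0],
    [3.5,-11.2,0],
    [4,-12.8,0],
    [4.5,-14.3,0],
    [4.9,-15.6,0],
    [5.1,-16.3,0],
    [5.2,-16.6,0],
    [5.2,-16.6,0],
    [5.2,-16.6,0],
    [5.2,-16.6,0]
  ],
  "yaw": [0,0,0,0,0,0,0,0,0,0,0,0,0,0,0,0],
  "jaw": [1,1,1,1,1,1,1,1,1,1,1,1,1,1,1,1]
}}

```text
t: 10.32
eef_pos: [671.2, -141.7, 279.2]
tcp_rot: [-1.616, 1.57, -2.757]
ft_force: [1.0, 0.0, -1.6]
opening: 0.272
```

```bash
python3 - <<'E'
from pr import *
w=cam('wrist'); save(w,'pics/wrist5.png'); c=cam('side'); save(c,'pics/side5.png');s=env.state(); print(s['t'],s['eef_pos'],s['tcp_rot'],s['opening'],s['ft_force'])
im=cv2.imread('pics/wrist5.png');si=cv2.imread('pics/side5.png')
b=[(circ(671,-142,75,34),Y),(circ(671,-142,4,31),G)]
cv2.imwrite('pics/o7.png',np.hstack([draw(w,im,b+probecur(w['state']),220,100,200,150),draw(c,si,b+probecur(c['state']),200,90,160,120)]))
E
```

```text
10.425 [ 671.18577685 -141.96711     279.18921796] [-1.56718917  1.56957908 -2.70871263] 0.2741156983289107 [ 1.06194977 -0.25891538 -1.72472713]
```

View pics/o7.png

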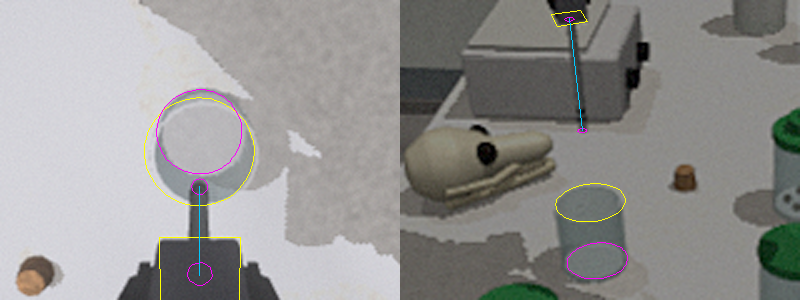

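The tip and beaker rim line up in both views. I lower the tip about 120 mm, hold, and lift.

Emit:
{"fn": "apply_moves", "kwargs": {
  "offset": [
    [0,0,-0.5],
    [0,0,-1.2],
    [0,0,-2],
    [0,0,-2.8],
    [0,0,-3.6],
    [0,0,-4.3],
    [0,0,-4.7],
    [0,0,-4.7],
    [0,0,-4.7],
    [0,0,-4.7],
    [0,0,-4.7],
    [0,0,-4.7],
    [0,0,-4.7],
    [0,0,-4.7],
    [0,0,-4.7],
    [0,0,-4.7]
  ],
  "yaw": [0,0,0,0,0,0,0,0,0,0,0,0,0,0,0,0],
  "jaw": [1,1,1,1,1,1,1,1,1,1,1,1,1,1,1,1]
}}

```text
t: 12.42
eef_pos: [671.2, -141.9, 161.6]
tcp_rot: [-1.593, 1.57, -2.734]
ft_force: [-0.4, 0.2, -2.3]
opening: 0.273
```

```bash
python3 - <<'E'
from pr import *
c=cam('side'); save(c,'pics/side6.png');s=env.state(); print(s['t'],s['eef_pos'],s['opening'],s['ft_force'])
si=cv2.imread('pics/side6.png')
b=[(circ(671,-142,75,34),Y)]
cv2.imwrite('pics/o8.png',np.hstack([draw(c,si,[],230,110,100,75),draw(c,si,b+probecur(c['state']),230,110,100,75)]))
E
```

```text
12.475 [ 671.19453389 -141.96343649  161.67510104] 0.2754272358993821 [ 0.423066    0.22116418 -1.24405877]
```

View pics/o8.png

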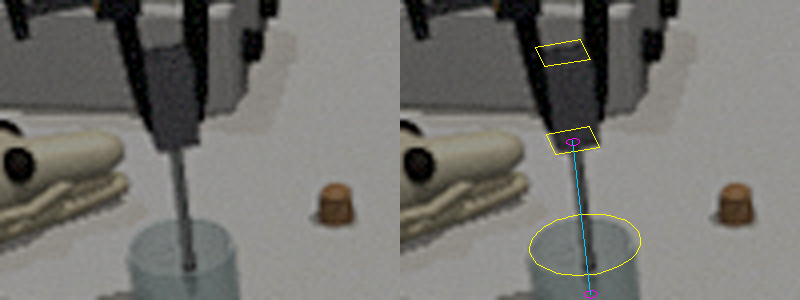

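```bash
python3 - <<'E'
from pr import *
c=load('pics/side5.pkl');si=cv2.imread('pics/side5.png');d=load('pics/side6.pkl');di=cv2.imread('pics/side6.png')
cv2.imwrite('pics/o9.png',np.vstack([np.hstack([draw(c,si,[],250,90,60,60,400,300),draw(c,si,probecur(c['state']),250,90,60,60,400,300)]),np.hstack([draw(c,di,[],250,150,60,60,400,300),draw(c,di,probecur(d['state']),250,150,60,60,400,300)])]))
E
```

```text
(no output)
```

View pics/o9.png

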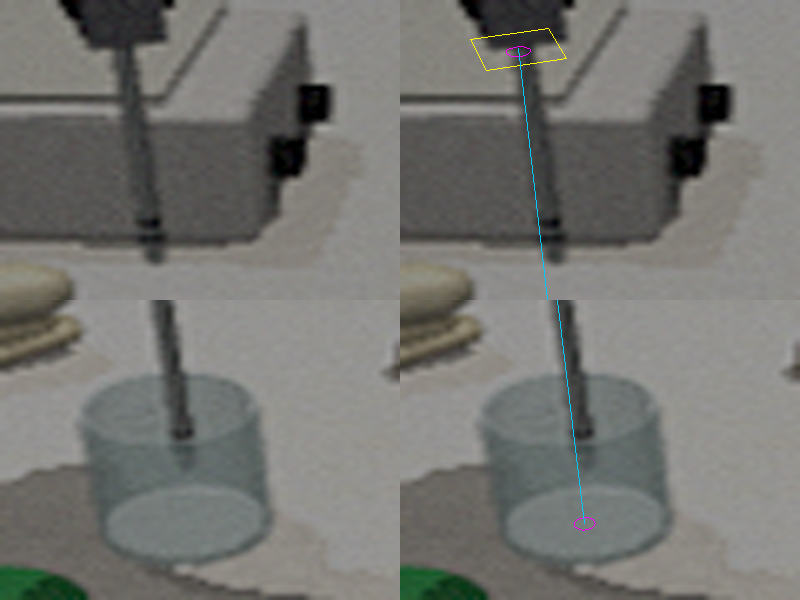

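The overlay crop I just drew used a wrong aspect ratio. Corrected, the tip is predicted at y=183.4 and seen at y≈183, about 38 mm below the rim. Next I lift out and travel to above the jar.

Emit:
{"fn": "apply_moves", "kwargs": {
  "offset": [
    [0,0,0.4],
    [0,0,1.1],
    [0,0,2],
    [0,0,3],
    [0,0,4],
    [0,0,4.6],
    [0,0,4.7],
    [-0.4,-0.24,4.7],
    [-1.2,-0.72,4.7],
    [-2.4,-1.43,4.7],
    [-3.8,-2.26,4.7],
    [-5.2,-3.1,4.7],
    [-6.5,-3.87,4.7],
    [-7.5,-4.47,4.7],
    [-8.1,-4.83,4.7],
    [-8.25,-4.92,4.7],
    [-8.25,-4.92,4.7],
    [-8.25,-4.92,4.7],
    [-8.25,-4.92,4.7]
  ],
  "yaw": [0,0,0,0,0,0,0,0,0,0,0,0,0,0,0,0,0,0,0],
  "jaw": [1,1,1,1,1,1,1,1,1,1,1,1,1,1,1,1,1,1,1]
}}

```text
t: 14.85
eef_pos: [465.4, -264.6, 279.0]
tcp_rot: [-1.747, 1.57, -2.888]
ft_force: [0.1, 0.3, -0.4]
opening: 0.27
```

Emit:
{"fn": "apply_moves", "kwargs": {
  "offset": [
    [0,0,-0.3],
    [0,0,-0.7],
    [0,0,-1.1],
    [0,0,-1.1],
    [0,0,-1.1],
    [0,0,-1.1]
  ],
  "yaw": [0,0,0,0,0,0],
  "jaw": [1,1,1,1,1,1]
}}

```text
t: 15.6
eef_pos: [465.5, -264.7, 251.8]
tcp_rot: [-1.234, 1.57, -2.375]
ft_force: [-0.4, -0.1, -0.9]
opening: 0.274
```

```bash
cat > look.py <<'E'
from pr import *
n=sys.argv[1]; jx,jy=float(sys.argv[2]),float(sys.argv[3])
j=[(circ(jx,jy,98,36.5),Y),(circ(jx,jy,112,21),G),(circ(jx,jy,112,10),B)]
o=[]
for nm in ['wrist','top','side']:
    c=cam(nm); save(c,f'pics/{nm}{n}.png'); im=cv2.imread(f'pics/{nm}{n}.png'); s=c['state']
    cc=np.round(proj(c,[[jx,jy,125]])[0]).astype(int); w,h=(80,60)
    x,y=max(0,cc[0]-w//2),max(0,cc[1]-h//2)
    o.append(np.vstack([draw(c,im,[],x,y,w,h),draw(c,im,j+probecur(s),x,y,w,h)]))
    if nm=='wrist': print(s['t'],s['eef_pos'],s['tcp_rot'],s['opening'],s['ft_force'],s['qvel'].round(3)); print('crop',x,y)
    else: print(nm,x,y)
cv2.imwrite(f'pics/L{n}.png',np.hstack([o[0],o[2]])); cv2.imwrite(f'pics/T{n}.png',o[1])
E
python3 look.py 7 465 -265.3
```

```text
15.6 [ 465.48092345 -264.7011728   251.82137838] [-1.2341784   1.56975215 -2.37492929] 0.2736387901179969 [-0.38102554 -0.09102541 -0.94974368] [ 0.001 -0.004  0.005 -0.002  0.001  0.   ]
crop 279 162
top 405 206
side 323 101
```

View pics/L7.png

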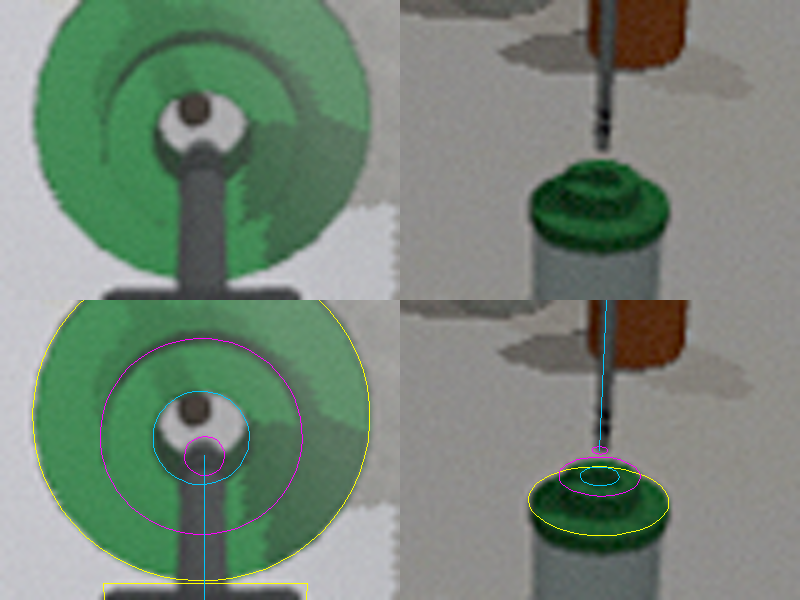

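View pics/T7.png

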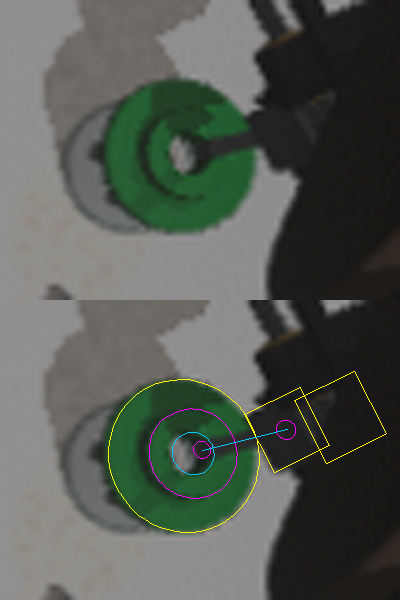

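```bash
cat > zoom.py <<'E'
from pr import *
n=sys.argv[1]; jx,jy=float(sys.argv[2]),float(sys.argv[3])
j=[(circ(jx,jy,98,36.5,200),Y),(circ(jx,jy,112,21,100),G),(circ(jx,jy,112,10,100),B)]
o=[]
for nm,(w,h) in {'wrist':(80,80),'top':(48,48)}.items():
    c=load(f'pics/{nm}{n}.pkl'); im=cv2.imread(f'pics/{nm}{n}.png'); s=c['state']
    im=np.clip((im/255.)**.5*255*1.1,0,255).astype(np.uint8)
    cc=np.round(proj(c,[[jx,jy,105]])[0]).astype(int); x,y=cc[0]-w//2,cc[1]-h//2
    cur=j+probecur(s)[2:]
    o.append(np.hstack([draw(c,im,[],x,y,w,h,400,400),draw(c,im,cur,x,y,w,h,400,400)])); print(nm,x,y)
    cv2.imwrite(f'pics/Z{nm}{n}.png',o[-1])
E
python3 zoom.py 7 465 -265.3
```

```text
wrist 279 147
top 418 212
```

View pics/Zwrist7.png

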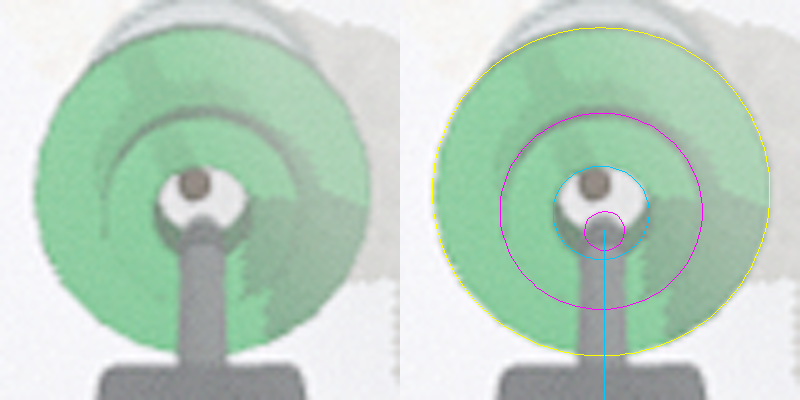

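View pics/Ztop7.png

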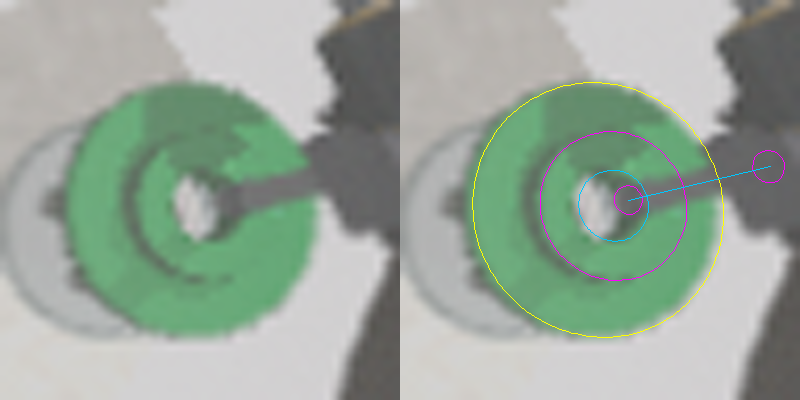

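```bash
python3 - <<'E'
from pr import *
c=load('pics/top7.pkl'); im=cv2.imread('pics/top7.png'); im=np.clip((im/255.)**.5*255*1.1,0,255).astype(np.uint8)
jx,jy=465,-265.3; o=[]
for d in (0,2.0):
    s=c['state']; j=[(circ(jx,jy+d,98,36.5,200),Y),(circ(jx,jy+d,112,10,100),B)]
    o.append(draw(c,im,j+probecur(s,0,d),418,206,56,56,400,400))
cv2.imwrite('pics/Zt7b.png',np.hstack(o))
c=load('pics/side7.pkl'); im=cv2.imread('pics/side7.png'); o=[]
for d in (0,2.0):
    s=c['state']; j=[(circ(jx,jy+d,98,36.5,200),Y),(circ(jx,jy+d,112,21,100),G)]
    o.append(draw(c,im,j+probecur(s,0,d),330,75,80,80,400,400))
cv2.imwrite('pics/Zs7b.png',np.hstack(o))
E
```

```text
(no output)
```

View pics/Zt7b.png

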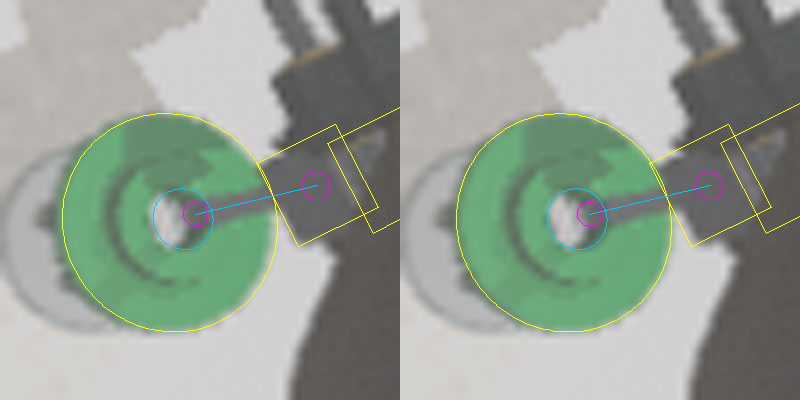

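View pics/Zs7b.png

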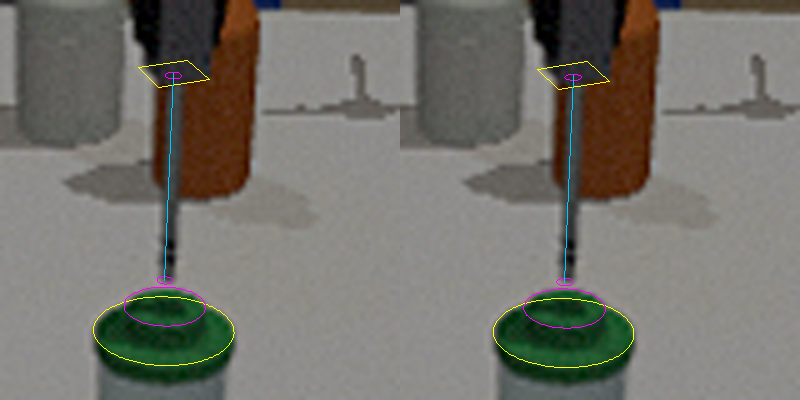

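Emit:
{"fn": "apply_moves", "kwargs": {
  "offset": [
    [0,0.03,0],
    [0,0.03,-0.2],
    [0,0.03,-0.4],
    [0,0.03,-0.46],
    [0,0.03,-0.46],
    [0,0.03,-0.46]
  ],
  "yaw": [0,0,0,0,0,0],
  "jaw": [1,1,1,1,1,1]
}}

```text
t: 16.5
eef_pos: [465.5, -263.9, 240.3]
tcp_rot: [-1.237, 1.57, -2.377]
ft_force: [-0.3, 0.3, -0.8]
opening: 0.272
```

```bash
python3 look.py 8 465 -265.3; python3 zoom.py 8 465 -265.3
```

```text
16.5 [ 465.49891887 -263.92706416  240.31299382] [-1.23671715  1.5697831  -2.37742241] 0.27175202779169505 [-0.25144554  0.3027068  -0.78636516] [ 0.001 -0.002 -0.001  0.001  0.001 -0.001]
crop 278 166
top 405 206
side 323 101
wrist 278 151
top 418 212
```

View pics/L8.png

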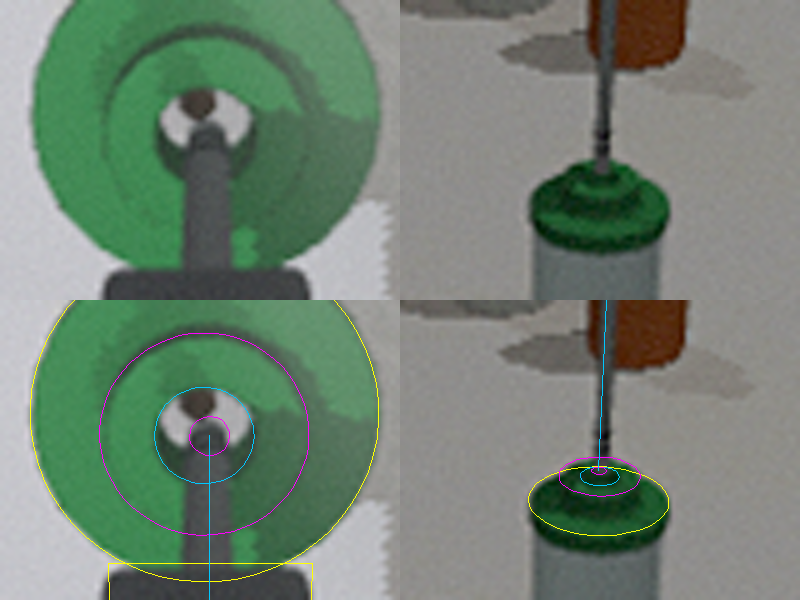

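View pics/Zwrist8.png

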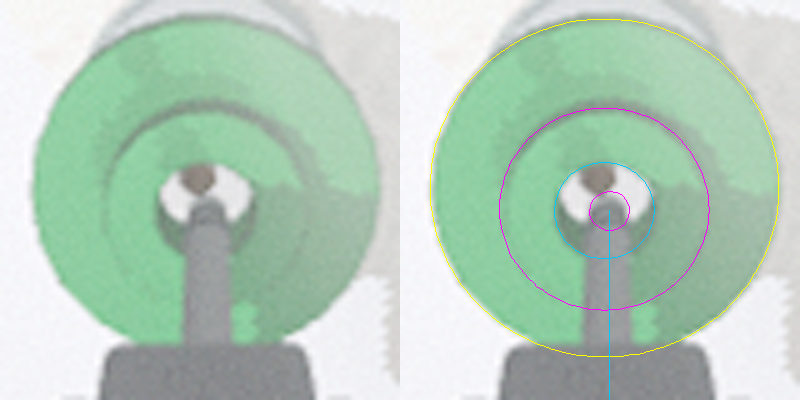

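View pics/Ztop8.png

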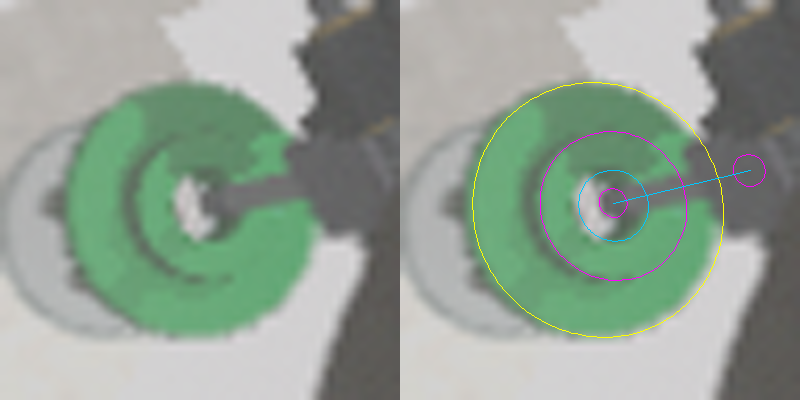

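Emit:
{"fn": "apply_moves", "kwargs": {
  "offset": [
    [-0.01,0.03,0],
    [-0.01,0.03,0],
    [-0.01,0.03,-0.1],
    [-0.01,0.03,-0.3],
    [-0.01,0.03,-0.5],
    [-0.01,0.03,-0.7],
    [-0.01,0.03,-0.8],
    [-0.01,0.03,-0.8],
    [-0.01,0.03,-0.8]
  ],
  "yaw": [0,0,0,0,0,0,0,0,0],
  "jaw": [1,1,1,1,1,1,1,1,1]
}}

```text
t: 17.77
eef_pos: [465.3, -263.2, 220.5]
tcp_rot: [-0.949, 1.57, -2.09]
ft_force: [-0.6, 0.1, -0.8]
opening: 0.273
```

```bash
python3 look.py 9 465 -265.3; python3 zoom.py 9 465 -265.3
```

```text
17.775 [ 465.29236808 -263.19626172  220.47185524] [-0.94908538  1.56976179 -2.08975123] 0.2726253062081486 [-0.5792047   0.13733065 -0.82870949] [-0.002 -0.001 -0.001 -0.002 -0.001 -0.001]
crop 278 173
top 405 206
side 323 101
wrist 278 157
top 418 212
```

View pics/Zwrist9.png

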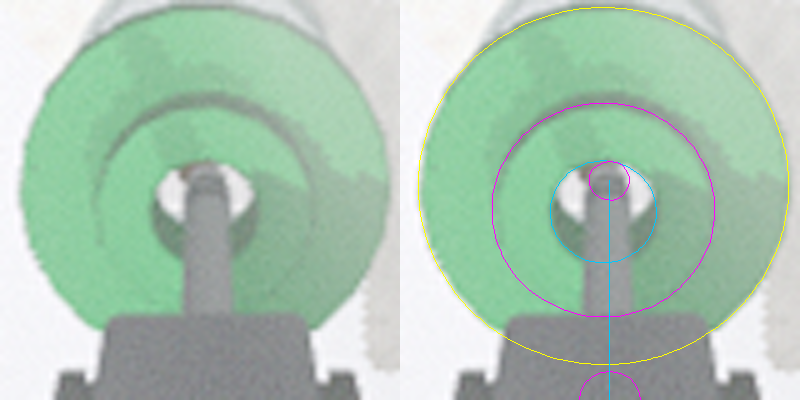

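View pics/Ztop9.png

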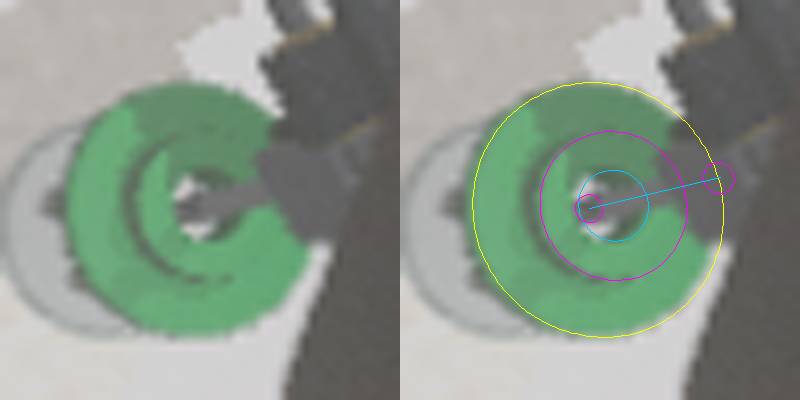

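View pics/L9.png

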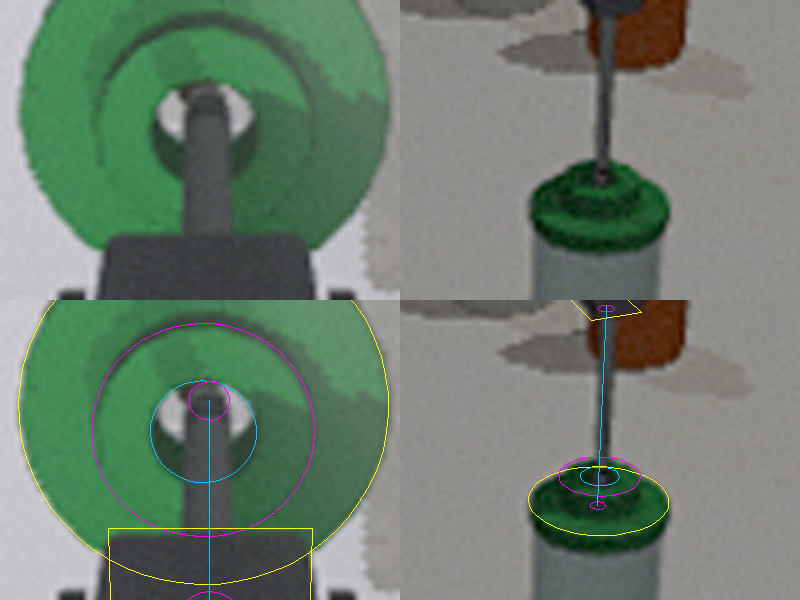

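Emit:
{"fn": "apply_moves", "kwargs": {
  "offset": [
    [0,0,-0.15],
    [0,0,-0.4],
    [0,0,-0.7],
    [0,0,-1],
    [0,0,-1.3],
    [0,0,-1.6],
    [0,0,-1.85],
    [0,0,-2],
    [0,0,-2],
    [0,0,-2],
    [0,0,-2],
    [0,0,-2]
  ],
  "yaw": [0,0,0,0,0,0,0,0,0,0,0,0],
  "jaw": [1,1,1,1,1,1,1,1,1,1,1,1]
}}

```text
t: 19.42
eef_pos: [465.3, -263.2, 170.6]
tcp_rot: [-0.717, 1.57, -1.858]
ft_force: [1.4, 1.3, -1.3]
opening: 0.269
```

```bash
python3 look.py 10 465 -265.3; python3 zoom.py 10 465 -265.3
```

```text
19.425 [ 465.28295075 -263.20731032  170.62540126] [-0.71729275  1.56972034 -1.85800103] 0.2691071705924838 [ 1.41398242  1.28614263 -1.2792843 ] [ 0.001  0.003 -0.001  0.002  0.    -0.001]
crop 278 193
top 405 206
side 323 101
wrist 278 174
top 418 212
```

View pics/Zwrist10.png

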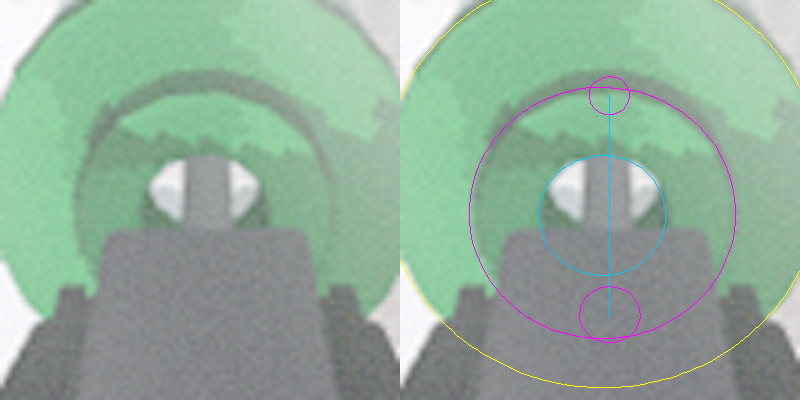

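View pics/Ztop10.png

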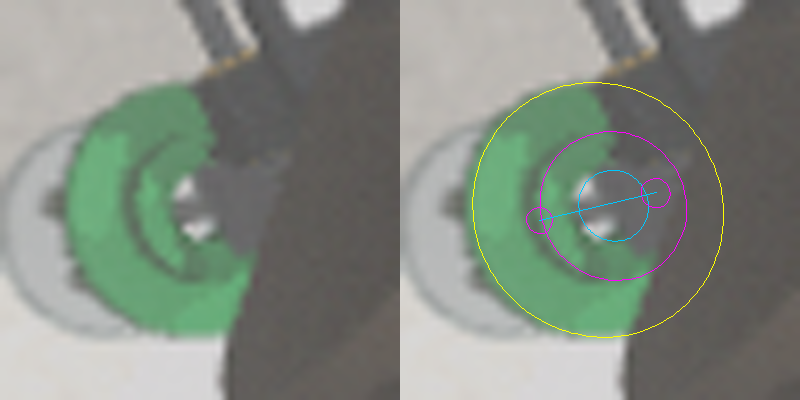

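View pics/side10.png

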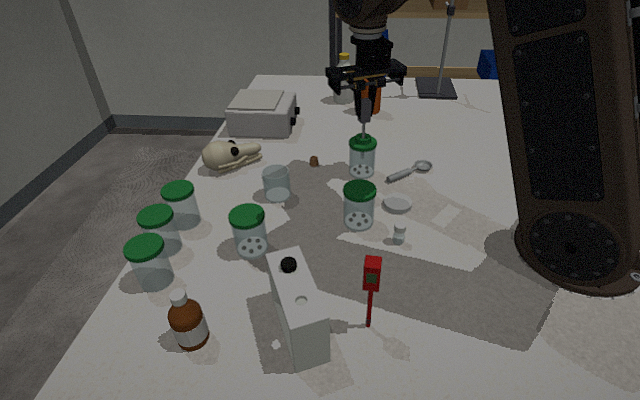

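```bash
python3 - <<'E'
from pr import *
for i in range(3):
    c=cam('side'); s=c['state']; print(s['t'],s['eef_pos'].round(2),s['ft_force'].round(2),s['moment'].round(3),s['opening'])
save(c,'pics/side11.png'); im=cv2.imread('pics/side11.png'); im=np.clip((im/255.)**.6*255*1.1,0,255).astype(np.uint8)
jx,jy=465,-264.3
j=[(circ(jx,jy,98,36.5),Y),(circ(jx,jy,0,35),Y),(circ(jx,jy,112,21),G)]
cv2.imwrite('pics/f.png',np.hstack([draw(c,im,q,330,110,70,80,400,457) for q in ([],j+probecur(s,0.2,-.4))]))
E
```

```text
19.575 [ 465.28 -263.21  170.55] [ 0.53  0.17 -1.36] [-0.037 -0.1   -0.004] 0.2710357821067176
19.625 [ 465.27 -263.2   170.52] [ 0.56 -0.01 -1.4 ] [-0.008 -0.197 -0.025] 0.2719361533327907
19.675 [ 465.26 -263.17  170.49] [ 0.5   0.52 -1.08] [-0.015 -0.128  0.037] 0.2737746607247879
```

View pics/f.png

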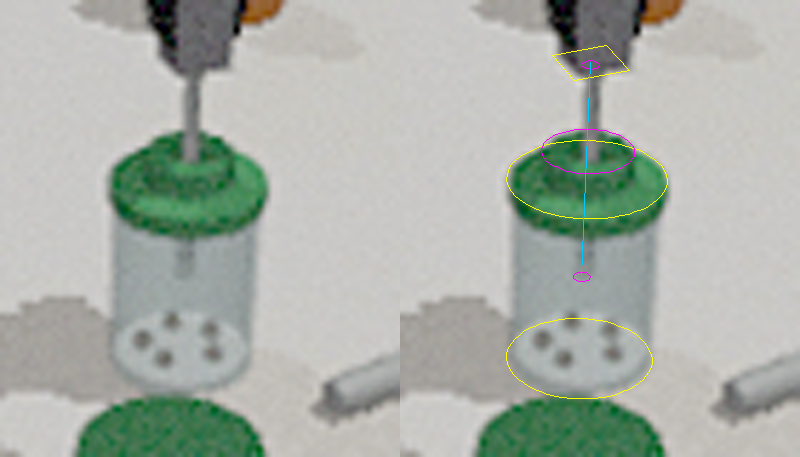

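The side view shows the rod down the middle of the collar (x 192 against a collar centre of 191). The tip is about half way down the jar, at (185,275) in the crop. Lateral forces are only noise, so I hand in.

```bash
python3 - <<'E'
from h import *
print(env.job_done()); s=env.state(); print(s['t'],s['eef_pos'],s['opening'],s['ft_force'])
E
```

```text
the job is handed in; nothing more can be done
None
the job is handed in; nothing more can be done
```

I took the grey-handled probe out of the rack and held its tip about 38 mm below the beaker's rim for roughly 1 s. I then lifted it out and lowered it through the jar's collar to about 66 mm below the collar top. The job was handed in at about 19.7 s with the probe still gripped; no verdict is reported.

- **Final checks:** the handle was firmly held, with an opening of 0.27 (about 26 mm). The arm was at rest and the probe looked upright. Sideways force readings were noise level, with one isolated reading of about 1.4 N that did not repeat. In the side view everything else was still standing where it was.
- **Disagreement:** the cameras differed by about 2 mm on where the bore sits relative to the rod along y. The wrist view put the rod about 1.3 mm to +y, the top view about 0.8 mm to -y, and the final side view showed it centred. I set the rod between these, inside the 4 mm limit by all of them.
- **Failed check:** one overlay I drew of the tip in the beaker was wrong because of an aspect error in the crop. The tip position agreed once I recalculated it.

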